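# Sort the salvaged power-supply parts into the repair tray

### The arm

A 6-joint arm with a two-finger parallel gripper is mounted at the origin on the work surface. World frame = base frame: x ahead of the robot, y to its left, z up, the work surface at z = 0. Lengths are in m, angles in degrees, forces in N, time in s.
With the tool pointing down it reaches from about 0.375 to 0.9 m from the base axis. Payload 3.1 kg.
Tool frame: the origin (TCP) lies on the centre line of the jaws, within the pads' length; the fingertips stand 25 mm ahead of it and the grasp point (between the pads) lies 6 mm ahead of it; z points along the fingers, y is the line along which they close (so a half turn about z gives the same grasp; the last joint's range is limited). The gripper opens to 87 mm and grips with 3 to 60 N. Pads are 19 mm wide; open, the fingers measure 117 mm over their backs; the gripper's body (75 mm by 190 mm) begins 51 mm behind the grasp point.
Start: joints at [-84.253, 30.224, 82.088, -0, 67.689, -10.227], TCP at [0.172, -0.601, 0.248] pointing down, gripper open.
Joint ranges: [-176.69, 176.69], [-43.24, 126.21], [12.49, 139.97], [-82, 262], [0, 151.66], [-163.58, 163.58]. Speed limits (degrees/s): [159.86, 159.86, 180, 180, 180, 180].

### API

Orientations are given as a 3x3 rotation matrix whose columns are the frame's x, y, z axes.
In Python, from rig import bot, cams, models gives the robot as it stands. The module is installed in compiled form; this text tells all that it offers.
- The arm moves only by the shell command python3 -m handwheel 'ROWS' [OPENING]. ROWS is JSON, a list of rows, each a list of 6 numbers: the shift along the world's x, y, z each as a share of 1 m, from -1 to 1, then the turn, a rotation vector about the world's x, y, z each as a share of 2 rad, from -1 to 1. In form: [[dx, dy, dz, wx, wy, wz], ...]. A call has exactly 8 rows; each row is the pose to reach, as a shift and turn from the pose commanded when the call began; what a row does not reach only later rows make up. A row lasts 1/12 s, in which the tool goes at most 41.7 mm and 7.16 degrees, less where a joint would pass 70% of its speed; a pose out of reach is approached as far as the arm can. A call with a number of a shift or a turn outside -1 to 1 is refused whole. A call with a gripper value outside its range is refused whole. OPENING is the opening, from -1 (shut) to 1 (fully open), so that 0 is half open, set as the call begins (- or left out, the last holds). The fingers move at their own pace and stop on an object; the grip force is fixed at half the most. Time passes only in rows, so rows that repeat a pose let the fingers close, or fill a call up. It gives the time, the measured TCP pose, the force, the opening and the grip force at its end, in the units of the state.
- bot.read_state(): the state, without advancing time (a new reading comes with each control period).
- cams.capture(name): name is "scene" or "top" or "wrist"; returns (picture, depth): 384x512x3 uint8, blue, green, red; 384x512 float32, m along the optical axis (not along the pixel's ray), 0 where there is no reading.
- cams.calibration(name): a dict with "mtx" (3x3 intrinsics, pixels), "R" (3x3) and "t" (3): a world point X has camera coordinates R X + t; the wrist camera has in their place "tool_from_camera" (4x4, takes a point from camera to tool coordinates, whose origin is the TCP and whose axes are the flange's). Camera axes: x right, y down, z forward; pixel columns grow to the right and rows downward; lengths in m; the calibration is good to about 2 mm. A picture is of the moment at which its call begins: read the wrist's pose just before it. calibration takes no time and is no camera call.
- bot.hand_in(): hands the job in; it is judged then, once.
Trained networks look in the newest picture that a camera, given by its name, has taken for a name from the list of things; names that differ only in an ending like _2 or _b are one class to them, and where a whole thing is asked for, a point or a joint stands for the part that bears it (a point fixed in the world has none). Each returns a list of dicts, best first, with "conf" (0 to 1); they miss things now and then, are a little off and sometimes report something else, mostly with a low value. They report only what shows in the picture. A call takes as long as a camera call. They do not tell look-alikes from the thing itself.
- models.spot_in(query, camera): "position" ([column, row] in pixels, amid what is visible of it).
- models.tip_of(query, camera): "position" ([column, row] in pixels: a listed point, or the origin of a listed thing).
The state is a dict: "time_s": time; "joint_positions": joint angles; "qvel": joint speeds; "tau": joint torques, N m; "position": TCP position; "tcp_rot": TCP orientation; "force": force on the tool from outside, world axes, zero at the start; "moment": the same for the moment, N m; "opening": opening from 0.0 (shut) to 1.0 (fully open); "grasp_force": force on a finger pad.
Only numpy, scipy, OpenCV 4.12 (cv2) and the standard library are available. Lean on these libraries where they do the work, as an engineer would, in place of code of your own. Each camera call takes 0.05 s, during which the arm holds its last target. There are 200 camera calls.

### The job

Collect the parts of the stripped power supply from the grey mat into the black tray, each sitting flat in its own dish: the large capacitor upright in the round dish, the transformer upright in the square dish, the long heat sink with its fins up in the oblong dish, and the ring choke down over the peg. The small capacitor and the short heat sink belong to another job: leave them standing where they are.

Things in the scene. Friction and masses are not known exactly. Their poses are not given: they have to be found in the camera images.
- capacitor: The large can capacitor: black upright cylinder with a bare metal top, 36 mm diameter, 54 mm tall, about 70 g. Lies loose on the grey bench mat (fixed, 2 mm thick) among the other parts. Origin: centre of its underside; z is its axis, up.
- small_capacitor: The small can capacitor, of the same make as the large one but only 25 mm diameter and 36 mm tall; not wanted. Lies loose on the grey bench mat (fixed, 2 mm thick) among the other parts. Origin: centre of its underside; z up.
- heatsink: The long heat sink: bare aluminium block with upright fins running lengthwise, 70 mm long (its x), 36 mm wide (its y), 36 mm high, about 110 g; solid enough to grip across its 36 mm width. Lies loose on the grey bench mat (fixed, 2 mm thick) among the other parts. Origin: centre of its underside; z up.
- short_heatsink: The short heat sink: same section (36 mm wide, 36 mm high) but only 44 mm long (x); not wanted. Lies loose on the grey bench mat (fixed, 2 mm thick) among the other parts. Origin: centre of its underside; z up.
- transformer: Small mains transformer, about 250 g: dark laminated steel core 50 mm (its x) x 24 mm (its y) x 42 mm high, full height over the whole 50 x 24 mm, with a tan and copper coil that stands out on both y sides (coil 32 mm along x, 44 mm along y, from 7 to 35 mm height). Lies loose on the grey bench mat (fixed, 2 mm thick) among the other parts. Origin: centre of its underside; z up.
- choke: Ring choke: flat-lying ring wound with copper wire, 50 mm outside diameter, 26 mm hole, 26 mm high, about 100 g. Lies loose on the grey bench mat (fixed, 2 mm thick) among the other parts. Origin: centre of its underside on the ring's axis; z up along the axis.
- round_dish: Round white dish, for the large capacitor: 60 mm inside diameter, 66 mm outside, floor 3 mm thick, rim 11 mm above its underside. Fixed in the black tray (184 x 224 mm, rim 10 mm above bench), underside 3 mm above the bench; dish centres 86 x 106 mm apart, which is where varies. Origin: centre of its underside; z up.
- square_dish: Square white dish, for the transformer: 72 x 72 mm inside, 78 x 78 mm outside, floor 3 mm thick, rim 11 mm above its underside. Fixed in the black tray (184 x 224 mm, rim 10 mm above bench), underside 3 mm above the bench; dish centres 86 x 106 mm apart, which is where varies. Origin: centre of its underside; x and y along its sides, z up.
- long_dish: Oblong white dish, for the long heat sink: inside 94 mm long (its y) x 58 mm wide (its x), outside 100 x 64 mm, floor 3 mm thick, rim 11 mm above its underside. Fixed in the black tray (184 x 224 mm, rim 10 mm above bench), underside 3 mm above the bench; dish centres 86 x 106 mm apart, which is where varies. Origin: centre of its underside; z up.
- peg_dish: Round white plate with an upright peg in its middle, for the ring choke: plate 72 mm diameter and 3 mm thick, no rim; peg 8 mm diameter, its top 21 mm above the plate's underside. Fixed in the black tray (184 x 224 mm, rim 10 mm above bench), underside 3 mm above the bench; dish centres 86 x 106 mm apart, which is where varies. Origin: centre of its underside, on the peg's axis; z up.
There are look-alikes about, which are no part of the job. What is shaped like the square_dish but blue or orange is not meant.

How it is judged (in metres and radians):
At the end, for the whole second after the job is handed in: Each part rests flat (tilt under 0.1 rad, at rest) on the floor of its own dish, centred within 14 mm (capacitor), 20 mm (transformer), 18 mm (heat sink) or 12 mm (choke, over the peg); the small capacitor and the short heat sink still upright within 20 mm of where they started (horizontal distance between capacitor and round_dish below 0.014 m and z of capacitor in the frame of round_dish between 0 and 0.006 m and angle between each of capacitor, transformer, heatsink, choke, small_capacitor, short_heatsink's own z axis and vertical below 0.1 rad and linear speed of each of capacitor, transformer, heatsink, choke below 0.02 m/s and horizontal distance between transformer and square_dish below 0.02 m and z of transformer in the frame of square_dish between 0 and 0.006 m and horizontal distance between heatsink and long_dish below 0.018 m and z of heatsink in the frame of long_dish between 0 and 0.006 m and horizontal distance between choke and peg_dish below 0.012 m and z of choke in the frame of peg_dish between 0 and 0.006 m and distance of each of small_capacitor, short_heatsink from where it was at the start of the episode below 0.02 m); the robot touches nothing.
It fails at once if the small capacitor is moved more than 20 mm or tipped over (distance of small_capacitor from where it was at the start of the episode above 0.02 m or angle between small_capacitor's own z axis and vertical above 0.5 rad).
It fails at once if the short heat sink is moved more than 20 mm or tipped over (distance of short_heatsink from where it was at the start of the episode above 0.02 m or angle between short_heatsink's own z axis and vertical above 0.5 rad).
It also fails if it takes over 112 s, if anything falls off the work surface, if the arm or the gripper's body presses on something with over 40 N, if the wrist force passes 120 N, or if a joint passes its speed limit or range.

## Working session

There is one attempt and no reset: what is moved stays moved. The work goes in short steps, Python scripts to look and compute and a shell command to move; the robot and the scene stay as the last step left them, time stands still between calls to the robot, and variables do not carry over. Pictures are saved under pics/ and viewed, at most 14 in all, crops included, and the job is handed in when it is done.

```bash
mkdir -p pics; cat > h.py <<'E'
from rig import bot,cams,models
import numpy as np, cv2
def world(name,px,z=None,depth=None):
    c=cams.calibration(name); K=np.array(c["mtx"])
    if name=="wrist":
        s=bot.read_state(); T=np.eye(4);T[:3,:3]=s["tcp_rot"];T[:3,3]=s["position"]
        M=T@np.array(c["tool_from_camera"]); R=M[:3,:3];o=M[:3,3]
    else:
        R=np.array(c["R"]).T; o=-R@np.array(c["t"])
    d=R@np.linalg.inv(K)@np.array([px[0],px[1],1.])
    k=depth if z is None else (z-o[2])/d[2]
    return o+k*d
E
python3 - <<'E'
from h import *
for n in ("top","scene"):
    p,d=cams.capture(n); cv2.imwrite(f"pics/{n}0.png",p); np.save(f"{n}0.npy",d)
c=cams.calibration("top");print(c)
for q in "capacitor small_capacitor heatsink short_heatsink transformer choke round_dish square_dish long_dish peg_dish".split():
    cams_=[(np.round(r["position"]).tolist(),round(r["conf"],2)) for r in models.tip_of(q,"top")]
    print(q,cams_)
s=bot.read_state();print(s["time_s"],s["position"],np.round(s["tcp_rot"],3).tolist(),s["opening"])
E
```

```text
{'mtx': array([[372.35711001,   0.        , 259.25316381],
       [  0.        , 372.35711001, 195.07659466],
       [  0.        ,   0.        ,   1.        ]]), 'R': array([[-0.00584682, -0.99997463,  0.00406787],
       [-0.98880022,  0.00517473, -0.14915544],
       [ 0.1491306 , -0.0048944 , -0.98880539]]), 't': array([-0.01699457,  0.56103476,  0.76293318])}
capacitor [([169.0, 177.0], 0.79)]
small_capacitor [([217.0, 229.0], 0.48)]
heatsink [([219.0, 185.0], 0.64)]
short_heatsink [([165.0, 227.0], 0.98)]
transformer [([122.0, 226.0], 0.65)]
choke [([127.0, 170.0], 0.86), ([119.0, 225.0], 0.47)]
round_dish [([311.0, 183.0], 0.76), ([213.0, 231.0], 0.43), ([351.0, 186.0], 0.27)]
square_dish [([309.0, 218.0], 0.85), ([391.0, 287.0], 0.84), ([391.0, 126.0], 0.83), ([318.0, 287.0], 0.75)]
long_dish [([353.0, 187.0], 0.81)]
peg_dish [([358.0, 224.0], 0.81)]
0.6 [ 0.17200814 -0.60083304  0.24758054] [[0.961, 0.275, 0.0], [0.275, -0.961, -0.0], [-0.0, 0.0, -1.0]] 0.9988937166870546
```

View pics/top0.png

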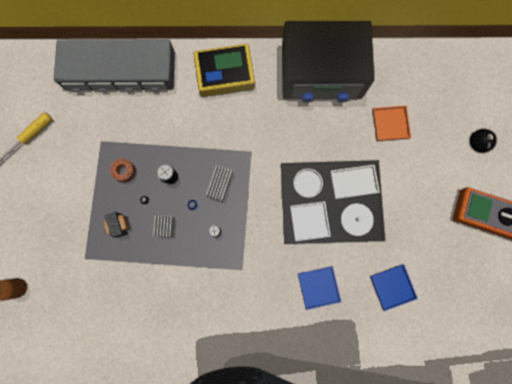

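View pics/scene0.png

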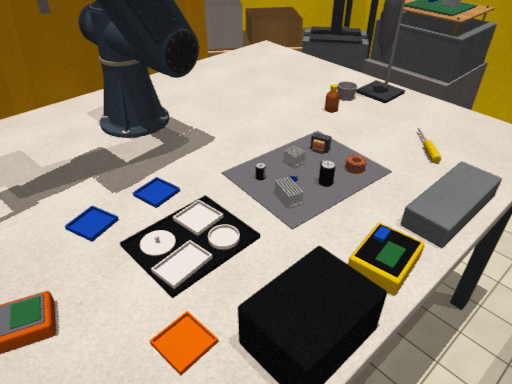

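The large capacitor shows at (167,174) and the small one at (214,231). The long heat sink is at (219,184), the short one at (163,227), the transformer at (117,224) and the choke at (122,170). In the tray: round (308,184), oblong (355,182), the white square dish (310,221), peg (357,219). The blue squares (319,287) and (394,287) and the orange one (391,123) are look-alikes, because the wanted dish is white and sits in the tray. I'll confirm this in one crop.

```bash
python3 - <<'E'
from h import *
p=cv2.imread("pics/top0.png"); d=np.load("top0.npy")
cv2.imwrite("pics/crop0.png",cv2.resize(p[135:280,80:400],(800,362),interpolation=cv2.INTER_CUBIC))
# world height map
c=cams.calibration("top");K=c["mtx"];R=np.array(c["R"]);t=np.array(c["t"])
v,u=np.mgrid[:384,:512]; P=np.stack([(u-K[0,2])/K[0,0]*d,(v-K[1,2])/K[1,1]*d,d],-1)
W=(P-t)@R; np.save("W.npy",W)
for n,(x,y),h in [("cap",(167,174),.02),("scap",(214,231),.02),("hs",(219,184),.02),("shs",(163,227),.02),("tr",(117,224),.02),("choke",(122,170),.015)]:
    m=np.zeros((384,512),bool); m[y-22:y+23,x-22:x+23]=1
    w=W[m&(W[...,2]>h)&(d>0)]
    top=w[:,2].max(); w=w[w[:,2]>top-.012]
    r=cv2.minAreaRect((w[:,:2]*1000).astype(np.float32))
    print(n,"top",round(top,3),"mean",w[:,:2].mean(0).round(3),"rect",np.round(r[0]),np.round(r[1]),round(r[2]))
for n,px in [("round",(308,184)),("long",(355,182)),("square",(310,221)),("peg",(357,219))]: print(n,world("top",px,.008).round(3))
E
```

```text
cap top 0.061 mean [0.609 0.181] rect [608. 181.] [33. 32.] 64
scap top 0.043 mean [0.485 0.077] rect [484.  77.] [23. 21.] 59
hs top 0.043 mean [0.589 0.068] rect [590.  67.] [37. 69.] 72
shs top 0.043 mean [0.495 0.188] rect [496. 188.] [37. 43.] 88
tr top 0.05 mean [0.499 0.29 ] rect [500. 290.] [51. 43.] 21
choke top 0.033 mean [0.621 0.284] rect [622. 285.] [50. 50.] 43
round [ 0.591 -0.131  0.008]
long [ 0.595 -0.238  0.008]
square [ 0.507 -0.133  0.008]
peg [ 0.511 -0.238  0.008]
```

View pics/crop0.png

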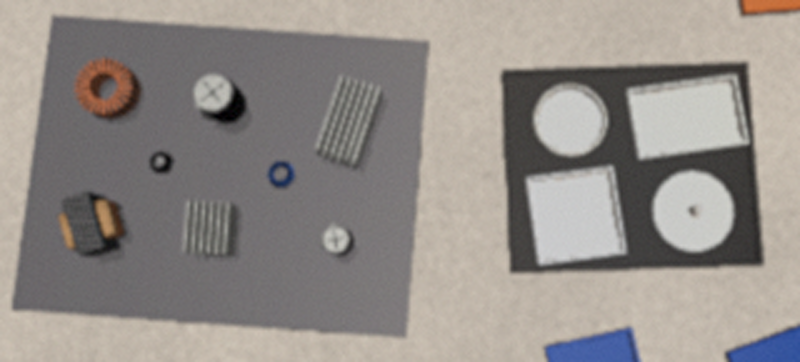

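```bash
python3 - <<'E'
from h import *
p=cv2.imread("pics/top0.png")[150:255,270:395]; g=cv2.resize(p,None,fx=4,fy=4,interpolation=cv2.INTER_CUBIC)
m=(g.min(2)>140).astype(np.uint8); m[:8]=0;m[:, :40]=0
cs,_=cv2.findContours(m,cv2.RETR_EXTERNAL,cv2.CHAIN_APPROX_NONE)
for c in cs:
    if cv2.contourArea(c)<5000: continue
    w=np.array([world("top",((u+.5)/4-.5+270,(v+.5)/4-.5+150),.011)[:2]*1000 for u,v in c[:,0]],np.float32)
    r=cv2.minAreaRect(w); print(np.round(r[0]),np.round(r[1]),round(r[2],1))
E
```

```text
[ 511. -237.] [71. 71.] 89.7
[ 507. -133.] [79. 79.] 7.1
[ 593. -130.] [66. 63.] 87.5
[ 596. -236.] [ 65. 102.] 7.9Traceback (most recent call last):
  File "<stdin>", line 7, in <module>
  File "h.py", line 4, in world
    c=cams.calibration(name); K=np.array(c["mtx"])
ValueError: time passes only in moves, steps and waits
```

```bash
python3 -m handwheel '[[0.04,0.04,0,0,0,-0.04],[0.08,0.08,0,0,0,-0.08],[0.12,0.12,0,0,0,-0.12],[0.16,0.16,0,0,0,-0.16],[0.20,0.20,0,0,0,-0.20],[0.24,0.23,0,0,0,-0.24],[0.27,0.26,0,0,0,-0.27],[0.30,0.28,0,0,0,-0.30]]'
```

```text
time_s: 1.27
position: [0.4139, -0.3689, 0.2478]
tcp_rot: [[0.948, -0.319, 0.0], [-0.319, -0.948, -0.0], [0.0, 0.0, -1.0]]
force: [0.4, -0.5, -0.2]
opening: 0.999
grasp_force: 0.0
```

```bash
python3 -m handwheel '[[0.01,0.03,0,0,0,0],[0.025,0.06,0,0,0,0],[0.04,0.10,0,0,0,0],[0.055,0.135,0,0,0,0],[0.07,0.17,0,0,0,0],[0.085,0.205,0,0,0,0],[0.10,0.24,0,0,0,0],[0.115,0.275,0,0,0,0]]'
python3 -m handwheel '[[0.015,0.03,0,0,0,0],[0.03,0.06,-0.02,0,0,0],[0.04,0.09,-0.04,0,0,0],[0.05,0.12,-0.06,0,0,0],[0.06,0.15,-0.08,0,0,0],[0.06,0.16,-0.08,0,0,0],[0.06,0.16,-0.08,0,0,0],[0.06,0.16,-0.08,0,0,0]]'
cat >> h.py <<'E'
def heights(name):
    """picture and world coordinates of every pixel"""
    s=bot.read_state(); p,d=cams.capture(name); c=cams.calibration(name); K=c["mtx"]
    v,u=np.mgrid[:384,:512]; P=np.stack([(u-K[0,2])/K[0,0]*d,(v-K[1,2])/K[1,1]*d,d],-1)
    if name=="wrist":
        M=np.array(c["tool_from_camera"]); W=(P@M[:3,:3].T+M[:3,3])@np.array(s["tcp_rot"]).T+np.array(s["position"])
    else: W=(P-np.array(c["t"]))@np.array(c["R"])
    W[d==0]=np.nan
    return p,W
def locate(W,xy,h,r=.045):
    m=(np.hypot(W[...,0]-xy[0],W[...,1]-xy[1])<r)&(W[...,2]>h)
    w=W[m]; q=cv2.minAreaRect((w[:,:2]*1000).astype(np.float32))
    print("n",len(w),"top",np.percentile(w[:,2],[50,98]).round(3),"rect",np.round(q[0],1),np.round(q[1]),round(q[2],1))
E
python3 - <<'E'
from h import *
p,W=heights("wrist"); cv2.imwrite("pics/w1.png",p)
locate(W,(.589,.068),.02)
print(np.nanmin(W[...,0]),np.nanmax(W[...,0]),np.nanmin(W[...,1]),np.nanmax(W[...,1]))
E
```

```text
time_s: 1.93
position: [0.5284, -0.0938, 0.2478]
tcp_rot: [[0.949, -0.316, 0.001], [-0.316, -0.949, -0.0], [0.001, 0.0, -1.0]]
force: [1.3, 1.1, 0.2]
opening: 1.002
grasp_force: 0.0
time_s: 2.6
position: [0.5879, 0.0644, 0.1679]
tcp_rot: [[0.949, -0.314, 0.0], [-0.314, -0.949, -0.001], [0.001, 0.001, -1.0]]
force: [-0.5, -0.5, 0.8]
opening: 0.995
grasp_force: 0.0
n 26198 top [0.245 0.254] rect [597.2  73.1] [70. 80.] 48.8
0.3838137974227054 0.8003417665597113 -0.18185015850694602 0.30565631383694736
```

View pics/w1.png

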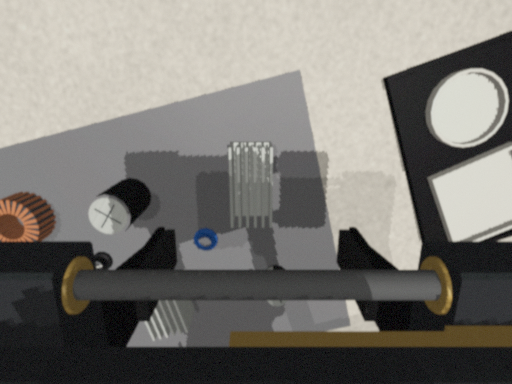

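The heat sink is straight ahead at (251,185), square to the jaws. The capacitor is at (110,215), the choke at (18,222) and the round dish at (467,107).

```bash
sed -i 's/&(W\[...,2\]>h)/\&(W[...,2]>h)\&(W[...,2]<.075)/' h.py
python3 - <<'E'
from h import *
p,W=heights("wrist"); print(bot.read_state()["position"])
locate(W,(.589,.068),.034); locate(W,(.609,.181),.05);
E
```

```text
[0.58838718 0.06302976 0.16873682]
n 1351 top [0.037 0.039] rect [592.4  69.6] [36. 71.] 72.0
n 1236 top [0.056 0.057] rect [613.3 181.9] [34. 33.] 77.5
```

```bash
python3 -m handwheel '[[0.003,0.006,-0.02,0,0,0],[0.003,0.006,-0.045,0,0,0],[0.003,0.006,-0.07,0,0,0],[0.003,0.006,-0.09,0,0,0],[0.003,0.006,-0.11,0,0,0],[0.003,0.006,-0.12,0,0,0],[0.003,0.006,-0.128,0,0,0],[0.003,0.006,-0.128,0,0,0]]'
python3 -m handwheel '[[0,0,0,0,0,0],[0,0,0,0,0,0],[0,0,0,0,0,0],[0,0,0,0,0,0],[0,0,0,0,0,0],[0,0,0,0,0,0],[0,0,0,0,0,0],[0,0,0,0,0,0]]' -1
```

```text
time_s: 3.37
position: [0.5906, 0.0693, 0.039]
tcp_rot: [[0.948, -0.317, -0.001], [-0.317, -0.948, -0.0], [-0.001, 0.0, -1.0]]
force: [0.7, 0.6, 0.1]
opening: 1.001
grasp_force: 0.0
time_s: 4.03
position: [0.5909, 0.0705, 0.0396]
tcp_rot: [[0.949, -0.316, 0.0], [-0.316, -0.949, -0.0], [0.0, -0.0, -1.0]]
force: [-0.5, 0.5, -0.5]
opening: 0.476
grasp_force: 0.0
```

```bash
python3 -m handwheel '[[0,0,0,0,0,0],[0,0,0,0,0,0],[0,0,0,0,0,0],[0,0,0,0,0,0],[0,0,0.01,0,0,0],[0,0,0.025,0,0,0],[0,0,0.045,0,0,0],[0,0,0.065,0,0,0]]' -1
python3 -m handwheel '[[0,-0.01,0.01,0,0,-0.03],[0,-0.03,0.01,0,0,-0.06],[0,-0.055,0.01,0,0,-0.1],[0,-0.085,0.01,0,0,-0.15],[0,-0.115,0.01,0,0,-0.2],[0,-0.145,0.01,0,0,-0.25],[0,-0.175,0.01,0,0,-0.3],[0,-0.205,0.01,0,0,-0.35]]'
python3 -m handwheel '[[0,-0.03,0,0,0,-0.05],[0.002,-0.055,0,0,0,-0.1],[0.003,-0.075,0,0,0,-0.15],[0.005,-0.09,0,0,0,-0.19],[0.005,-0.1,0,0,0,-0.21],[0.005,-0.1,0,0,0,-0.21],[0.005,-0.1,0,0,0,-0.21],[0.005,-0.1,0,0,0,-0.21]]'
python3 - <<'E'
from h import *
p,W=heights("wrist"); cv2.imwrite("pics/w2.png",p); print(bot.read_state()["joint_positions"])
p,W=heights("top"); cv2.imwrite("pics/t2.png",p); locate(W,(.593,-.236),.06,.06)
E
```

```text
time_s: 4.7
position: [0.5904, 0.0706, 0.1051]
tcp_rot: [[0.949, -0.316, -0.001], [-0.316, -0.949, 0.0], [-0.001, 0.0, -1.0]]
force: [0.6, 0.3, -1.0]
opening: 0.413
grasp_force: 30.0
time_s: 5.37
position: [0.5907, -0.1358, 0.115]
tcp_rot: [[0.518, -0.855, 0.0], [-0.855, -0.518, 0.0], [-0.0, -0.0, -1.0]]
force: [-0.2, 0.9, -1.5]
opening: 0.412
grasp_force: 30.0
time_s: 6.03
position: [0.5955, -0.2336, 0.1145]
tcp_rot: [[0.13, -0.991, -0.001], [-0.991, -0.13, 0.001], [-0.001, 0.001, -1.0]]
force: [0.2, 0.6, -2.0]
opening: 0.41
grasp_force: 30.0
[-3.13996641e+01  4.07081723e+01  8.58408748e+01  2.71762620e-02
  5.35141093e+01  1.41069610e+02]Traceback (most recent call last):
  File "<stdin>", line 3, in <module>
  File "h.py", line 25, in locate
    print("n",len(w),"top",np.percentile(w[:,2],[50,98]).round(3),"rect",np.round(q[0],1),np.round(q[1]),round(q[2],1))
                           ~~~~~~~~~~~~~^^^^^^^^^^^^^^^^
    return _quantile_unchecked(
        a, q, axis, out, overwrite_input, method, keepdims, weights)
    return _ureduce(a,
                    func=_quantile_ureduce_func,
    ...<5 lines>...
                    overwrite_input=overwrite_input,
                    method=method)
    r = func(a, **kwargs)
    result = _quantile(arr,
                       quantiles=q,
    ...<2 lines>...
                       out=out,
                       weights=wgt)
    slices_having_nans = np.isnan(arr[-1, ...])
                                  ~~~^^^^^^^^^
IndexError: index -1 is out of bounds for axis 0 with size 0
```

View pics/w2.png

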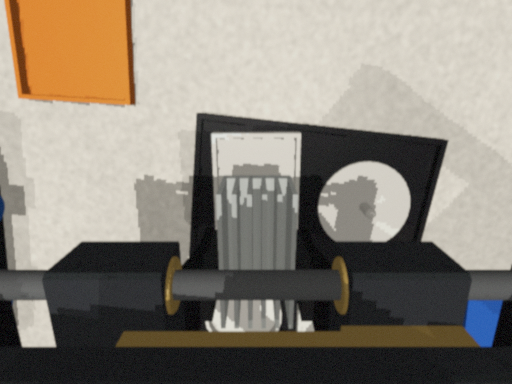

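The heat sink is held square and runs parallel to the oblong dish, whose far rim is at rows 131–135. I'll check that against the measured centre.

```bash
python3 - <<'E'
from h import *
cams.capture("wrist")
for px in [(212,134),(301,132)]: print(world("wrist",px,.014).round(4))
print("peg plate",world("wrist",(364,204),.006).round(4))
print(bot.read_state()["position"])
E
```

```text
[ 0.6351 -0.2787  0.014 ]
[ 0.5726 -0.2883  0.014 ]
peg plate [ 0.5132 -0.239   0.006 ]
[ 0.59576526 -0.23337956  0.11457683]
```

```bash
python3 -m handwheel '[[0,-0.001,-0.01,0,0,0],[0,-0.001,-0.025,0,0,0],[0,-0.001,-0.04,0,0,0],[0,-0.001,-0.053,0,0,0],[0,-0.001,-0.063,0,0,0],[0,-0.001,-0.068,0,0,0],[0,-0.001,-0.071,0,0,0],[0,-0.001,-0.071,0,0,0]]'
python3 -m handwheel '[[0,0,0,0,0,0],[0,0,0,0,0,0],[0,0,0,0,0,0],[0,0,0,0,0,0],[0,0,0,0,0,0],[0,0,0.01,0,0,0],[0,0,0.03,0,0,0],[0,0,0.06,0,0,0]]' 0.3
python3 -m handwheel '[[0,0.01,0.03,0,0,0],[0,0.03,0.05,0,0,0],[0,0.06,0.065,0,0,0],[0,0.095,0.07,0,0,0],[0,0.13,0.07,0,0,0],[0,0.165,0.07,0,0,0],[0.002,0.2,0.07,0,0,0],[0.004,0.235,0.07,0,0,0]]' 1
python3 - <<'E'
from h import *
p,W=heights("top"); cv2.imwrite("pics/t3.png",p)
locate(W,(.596,-.236),.03,.06)
E
```

```text
time_s: 6.85
position: [0.5958, -0.2354, 0.0438]
tcp_rot: [[0.129, -0.992, -0.0], [-0.992, -0.129, 0.0], [-0.0, 0.0, -1.0]]
force: [0.3, 0.2, -1.0]
opening: 0.405
grasp_force: 30.0
time_s: 7.52
position: [0.5941, -0.2346, 0.1021]
tcp_rot: [[0.129, -0.992, -0.005], [-0.992, -0.129, 0.003], [-0.004, 0.005, -1.0]]
force: [0.6, 0.0, 0.4]
opening: 0.649
grasp_force: 0.0
time_s: 8.18
position: [0.5997, 0.0009, 0.1746]
tcp_rot: [[0.129, -0.992, 0.001], [-0.992, -0.129, -0.0], [0.0, -0.001, -1.0]]
force: [1.0, 0.5, 1.2]
opening: 0.992
grasp_force: 0.0
n 375 top [0.042 0.046] rect [ 595.  -237.2] [37. 70.] 7.5
```

```bash
python3 -m handwheel '[[0,0.02,0,0,0,0.06],[0.003,0.05,0,0,0,0.12],[0.005,0.08,0,0,0,0.18],[0.008,0.11,0,0,0,0.24],[0.01,0.14,0,0,0,0.3],[0.013,0.165,0,0,0,0.36],[0.013,0.178,0,0,0,0.42],[0.013,0.181,0,0,0,0.48]]'
python3 -m handwheel '[[0,0,-0.02,0,0,0.05],[0,0,-0.045,0,0,0.1],[0,0,-0.07,0,0,0.15],[0,0,-0.095,0,0,0.15],[0,0,-0.11,0,0,0.15],[0,0,-0.12,0,0,0.15],[0,0,-0.131,0,0,0.15],[0,0,-0.131,0,0,0.15]]'
python3 -m handwheel '[[0,0,0,0,0,0],[0,0,0,0,0,0],[0,0,0,0,0,0],[0,0,0,0,0,0],[0,0,0,0,0,0],[0,0,0,0,0,0],[0,0,0,0,0,0],[0,0,0,0,0,0]]' -1
```

```text
time_s: 8.9
position: [0.6128, 0.1833, 0.1744]
tcp_rot: [[0.891, -0.455, 0.001], [-0.455, -0.891, 0.001], [0.001, -0.001, -1.0]]
force: [-0.6, -0.4, -0.2]
opening: 1.002
grasp_force: 0.0
time_s: 9.57
position: [0.612, 0.1801, 0.0411]
tcp_rot: [[0.984, -0.18, -0.003], [-0.18, -0.984, -0.0], [-0.002, 0.001, -1.0]]
force: [0.6, 0.3, 0.4]
opening: 0.997
grasp_force: 0.0
time_s: 10.23
position: [0.6129, 0.1804, 0.0427]
tcp_rot: [[0.984, -0.18, 0.0], [-0.18, -0.984, 0.0], [0.0, -0.0, -1.0]]
force: [-0.5, 0.1, -0.8]
opening: 0.481
grasp_force: 0.0
```

```bash
python3 -m handwheel '[[0,0,0,0,0,0],[0,0,0,0,0,0],[0,0,0,0,0,0],[0,0,0,0,0,0],[0,0,0.01,0,0,0],[0,0,0.025,0,0,0],[0,0,0.045,0,0,0],[0,0,0.07,0,0,0]]' -1
python3 -m handwheel '[[0,-0.015,0.01,0,0,0],[0,-0.045,0.01,0,0,0],[-0.005,-0.08,0.01,0,0,0],[-0.01,-0.12,0.01,0,0,0],[-0.013,-0.16,0.01,0,0,0],[-0.016,-0.20,0.01,0,0,0],[-0.018,-0.235,0.01,0,0,0],[-0.019,-0.26,0.01,0,0,0]]'
python3 -m handwheel '[[0,-0.02,0,0,0,0],[0,-0.035,0,0,0,0],[0,-0.045,0,0,0,0],[0,-0.051,0,0,0,0],[0,-0.051,0,0,0,0],[0,-0.051,0,0,0,0],[0,-0.051,0,0,0,0],[0,-0.051,0,0,0,0]]'
python3 - <<'E'
from h import *
p,W=heights("wrist"); cv2.imwrite("pics/w4.png",p);print(bot.read_state()["position"])
E
```

```text
time_s: 10.9
position: [0.6116, 0.1801, 0.1123]
tcp_rot: [[0.984, -0.18, -0.004], [-0.18, -0.984, -0.001], [-0.003, 0.001, -1.0]]
force: [0.4, -0.5, -0.9]
opening: 0.405
grasp_force: 30.0
time_s: 11.57
position: [0.593, -0.0839, 0.1227]
tcp_rot: [[0.983, -0.183, -0.0], [-0.183, -0.983, -0.001], [0.0, 0.001, -1.0]]
force: [0.7, -0.1, -0.9]
opening: 0.407
grasp_force: 30.0
time_s: 12.23
position: [0.5938, -0.1293, 0.1225]
tcp_rot: [[0.984, -0.179, -0.0], [-0.179, -0.984, 0.0], [-0.001, -0.0, -1.0]]
force: [0.6, -0.4, -0.5]
opening: 0.407
grasp_force: 30.0
[ 0.59384151 -0.12938728  0.12251812]
```

View pics/w4.png

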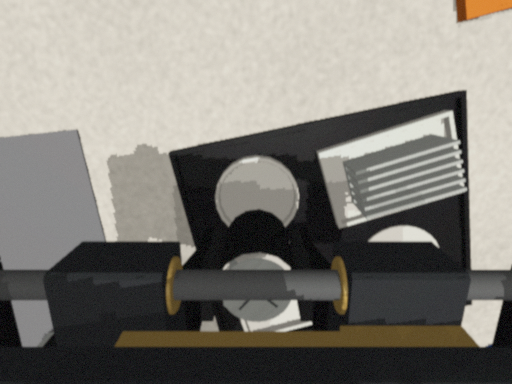

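The capacitor hangs level over the round dish, with the dish at column 257 and the can at 257. The heat sink is flat in its dish at about (405,170). Lowering now.

```bash
python3 -m handwheel '[[0,0,-0.01,0,0,0],[0,0,-0.025,0,0,0],[0,0,-0.04,0,0,0],[0,0,-0.053,0,0,0],[0,0,-0.065,0,0,0],[0,0,-0.072,0,0,0],[0,0,-0.075,0,0,0],[0,0,-0.075,0,0,0]]'
python3 -m handwheel '[[0,0,0,0,0,0],[0,0,0,0,0,0],[0,0,0,0,0,0],[0,0,0,0,0,0],[0,0,0,0,0,0],[0,0,0.01,0,0,0],[0,0,0.03,0,0,0],[0,0,0.06,0,0,0]]' 0.2
python3 -m handwheel '[[0,0.01,0.03,0,0,0.0],[0,0.03,0.05,0,0,0.05],[0,0.06,0.065,0,0,0.1],[0,0.095,0.07,0,0,0.15],[0,0.13,0.07,0,0,0.2],[0,0.165,0.07,0,0,0.25],[0.002,0.2,0.07,0,0,0.3],[0.004,0.235,0.07,0,0,0.35]]' 1
python3 -m handwheel '[[0,0.03,0,0,0,0],[0,0.06,0,0,0,0],[0,0.09,0,0,0,0],[0,0.12,0,0,0,0],[0,0.15,0,0,0,0],[0,0.17,0,0,0,0],[0,0.175,0,0,0,0],[0,0.175,0,0,0,0]]'
python3 - <<'E'
from h import *
p,W=heights("top"); cv2.imwrite("pics/t5.png",p)
locate(W,(.593,-.13),.04,.05)
p,W=heights("wrist"); locate(W,(.621,.284),.02,.04); print(bot.read_state()["position"])
locate(W,(.499,.29),.038,.05)
cv2.imwrite("pics/w5.png",p)
E
```

```text
time_s: 12.95
position: [0.5936, -0.1304, 0.0471]
tcp_rot: [[0.984, -0.18, -0.001], [-0.18, -0.984, 0.0], [-0.001, -0.0, -1.0]]
force: [0.0, -0.7, -0.9]
opening: 0.408
grasp_force: 30.0
time_s: 13.62
position: [0.5921, -0.1299, 0.1064]
tcp_rot: [[0.984, -0.18, -0.005], [-0.18, -0.984, 0.002], [-0.006, -0.001, -1.0]]
force: [1.1, -0.4, -0.7]
opening: 0.6
grasp_force: 0.0
time_s: 14.28
position: [0.5976, 0.106, 0.1787]
tcp_rot: [[0.866, 0.5, 0.001], [0.5, -0.866, 0.0], [0.001, 0.001, -1.0]]
force: [-0.0, 0.5, -0.2]
opening: 0.988
grasp_force: 0.0
time_s: 14.95
position: [0.5975, 0.2808, 0.1781]
tcp_rot: [[0.867, 0.498, 0.001], [0.498, -0.867, 0.0], [0.001, 0.0, -1.0]]
force: [0.2, -0.6, 0.5]
opening: 1.001
grasp_force: 0.0
n 201 top [0.062 0.065] rect [ 588.8 -129.1] [32. 32.] 87.7
n 1973 top [0.028 0.029] rect [624.7 287.6] [50. 50.] 36.3
[0.59771786 0.27848968 0.17779192]
n 679 top [0.043 0.045] rect [515.8 295.8] [26. 30.] 25.7
```

View pics/w5.png

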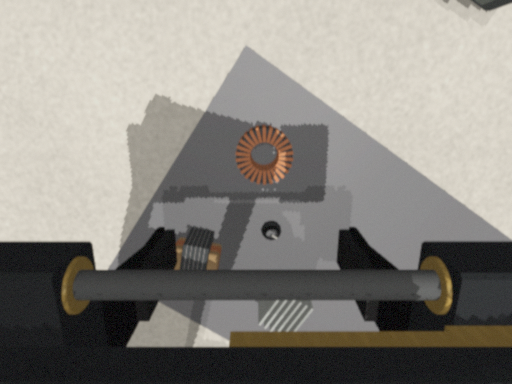

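The choke at (264,155) is clear on all sides. The transformer's core shows at (197,250).

```bash
python3 -m handwheel '[[0.01,0.004,-0.01,0,0,0],[0.02,0.008,-0.035,0,0,0],[0.026,0.008,-0.065,0,0,0],[0.026,0.008,-0.095,0,0,0],[0.026,0.008,-0.12,0,0,0],[0.026,0.008,-0.138,0,0,0],[0.026,0.008,-0.147,0,0,0],[0.026,0.008,-0.147,0,0,0]]'
python3 -m handwheel '[[0,0,0,0,0,0],[0,0,0,0,0,0],[0,0,0,0,0,0],[0,0,0,0,0,0],[0,0,0,0,0,0],[0,0,0,0,0,0],[0,0,0,0,0,0],[0,0,0,0,0,0]]' -1
python3 -m handwheel '[[0,0,0,0,0,0],[0,0,0,0,0,0],[0,0,0,0,0,0],[0,0,0,0,0,0],[0,0,0.01,0,0,0],[0,0,0.03,0,0,0],[0,0,0.055,0,0,0],[0,0,0.08,0,0,0]]' -1
python3 -m handwheel '[[0,-0.015,0.02,0,0,0],[0,-0.04,0.03,0,0,0],[-0.01,-0.075,0.04,0,0,0],[-0.02,-0.11,0.04,0,0,0],[-0.03,-0.145,0.04,0,0,0],[-0.04,-0.18,0.04,0,0,0],[-0.05,-0.215,0.04,0,0,0],[-0.06,-0.25,0.04,0,0,0]]'
```

```text
time_s: 15.72
position: [0.6233, 0.2852, 0.0292]
tcp_rot: [[0.869, 0.494, -0.003], [0.494, -0.869, -0.001], [-0.004, -0.0, -1.0]]
force: [0.7, -0.4, -0.5]
opening: 0.998
grasp_force: 0.0
time_s: 16.38
position: [0.624, 0.2874, 0.0308]
tcp_rot: [[0.868, 0.496, 0.0], [0.496, -0.868, -0.0], [0.0, 0.0, -1.0]]
force: [-0.7, -0.0, 1.2]
opening: 0.559
grasp_force: 30.0
time_s: 17.05
position: [0.6229, 0.2872, 0.1106]
tcp_rot: [[0.868, 0.496, -0.003], [0.496, -0.868, -0.001], [-0.003, -0.001, -1.0]]
force: [0.5, 0.2, -0.5]
opening: 0.561
grasp_force: 30.0
time_s: 17.72
position: [0.5629, 0.036, 0.1509]
tcp_rot: [[0.868, 0.496, 0.0], [0.496, -0.868, 0.0], [0.0, -0.0, -1.0]]
force: [0.1, 0.3, -0.9]
opening: 0.555
grasp_force: 30.0
```

```bash
python3 -m handwheel '[[-0.01,-0.035,0,0,0,0],[-0.02,-0.075,0,0,0,0],[-0.03,-0.115,0,0,0,0],[-0.04,-0.15,0,0,0,0],[-0.045,-0.19,0,0,0,0],[-0.0505,-0.225,0,0,0,0],[-0.0505,-0.255,0,0,0,0],[-0.0505,-0.272,0,0,0,0]]'
python3 -m handwheel '[[0,-0.002,-0.01,0,0,0],[0,-0.002,-0.02,0,0,0],[0,-0.002,-0.03,0,0,0],[0,-0.002,-0.035,0,0,0],[0,-0.002,-0.035,0,0,0],[0,-0.002,-0.035,0,0,0],[0,-0.002,-0.035,0,0,0],[0,-0.002,-0.035,0,0,0]]'
python3 - <<'E'
from h import *
p,W=heights("wrist"); cv2.imwrite("pics/w6.png",p);print(bot.read_state()["position"])
E
```

```text
time_s: 18.38
position: [0.5133, -0.2386, 0.151]
tcp_rot: [[0.87, 0.493, 0.002], [0.493, -0.87, -0.002], [0.0, 0.002, -1.0]]
force: [1.3, -0.2, -1.3]
opening: 0.559
grasp_force: 30.0
time_s: 19.05
position: [0.5138, -0.2362, 0.1159]
tcp_rot: [[0.868, 0.497, 0.001], [0.497, -0.868, -0.0], [0.0, 0.001, -1.0]]
force: [-0.1, 0.0, -1.7]
opening: 0.558
grasp_force: 30.0
[ 0.51378118 -0.23639842  0.11601688]
```

View pics/w6.png

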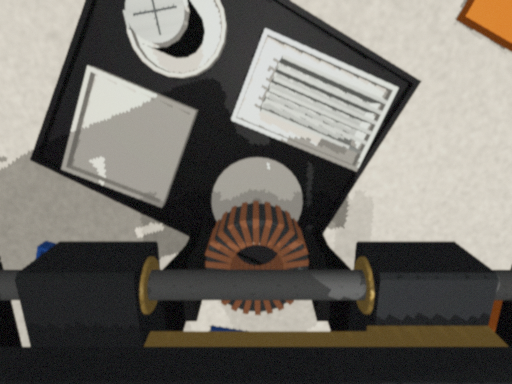

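The peg plate is centred at column 257 and the choke at 257, so they line up. The white square dish at (130,137) is empty and inside the tray. Lowering now.

```bash
python3 -m handwheel '[[-0.001,-0.001,-0.01,0,0,0],[-0.001,-0.001,-0.025,0,0,0],[-0.001,-0.001,-0.04,0,0,0],[-0.001,-0.001,-0.055,0,0,0],[-0.001,-0.001,-0.067,0,0,0],[-0.001,-0.001,-0.075,0,0,0],[-0.001,-0.001,-0.08,0,0,0],[-0.001,-0.001,-0.08,0,0,0]]'
python3 -m handwheel '[[0,0,0,0,0,0],[0,0,0,0,0,0],[0,0,0,0,0,0],[0,0,0,0,0,0],[0,0,0.0,0,0,0],[0,0,0.01,0,0,0],[0,0,0.03,0,0,0],[0,0,0.06,0,0,0]]' 0.45
python3 -m handwheel '[[0,0.01,0.03,0,0,0.04],[0,0.03,0.06,0,0,0.09],[0,0.06,0.075,0,0,0.15],[0,0.095,0.08,0,0,0.21],[0,0.13,0.08,0,0,0.27],[0,0.165,0.08,0,0,0.33],[0,0.2,0.08,0,0,0.39],[0,0.235,0.08,0,0,0.45]]' 1
python3 -m handwheel '[[-0.01,0.03,0,0,0,0.05],[-0.02,0.06,0,0,0,0.1],[-0.03,0.09,0,0,0,0.15],[-0.04,0.12,0,0,0,0.2],[-0.05,0.15,0,0,0,0.25],[-0.06,0.18,0,0,0,0.25],[-0.07,0.21,0,0,0,0.25],[-0.08,0.24,0,0,0,0.25]]'
python3 - <<'E'
from h import *
p,W=heights("top"); cv2.imwrite("pics/t7.png",p)
locate(W,(.513,-.238),.02,.05)
p,W=heights("wrist"); print(bot.read_state()["position"])
locate(W,(.502,.292),.038,.05)
cv2.imwrite("pics/w7.png",p)
E
```

```text
time_s: 19.77
position: [0.5122, -0.2376, 0.0352]
tcp_rot: [[0.868, 0.496, -0.001], [0.496, -0.868, 0.0], [-0.0, -0.001, -1.0]]
force: [-0.2, 0.3, -1.4]
opening: 0.56
grasp_force: 30.0
time_s: 20.43
position: [0.5109, -0.2366, 0.0947]
tcp_rot: [[0.868, 0.496, -0.004], [0.496, -0.868, 0.003], [-0.002, -0.005, -1.0]]
force: [0.5, -0.4, 0.4]
opening: 0.726
grasp_force: 0.0
time_s: 21.1
position: [0.5121, -0.0011, 0.1766]
tcp_rot: [[0.146, 0.989, 0.001], [0.989, -0.146, -0.0], [-0.0, 0.001, -1.0]]
force: [1.0, 0.2, 0.4]
opening: 0.997
grasp_force: 0.0
time_s: 21.77
position: [0.4316, 0.2388, 0.1764]
tcp_rot: [[-0.341, 0.94, 0.001], [0.94, 0.341, 0.0], [-0.0, 0.001, -1.0]]
force: [0.1, 0.3, -0.4]
opening: 1.004
grasp_force: 0.0
n 378 top [0.033 0.036] rect [ 510.6 -238.3] [50. 50.] 18.5
[0.43038515 0.24074224 0.17636374]
n 1774 top [0.043 0.045] rect [501.6 293.8] [50. 37.] 17.4
```

View pics/w7.png

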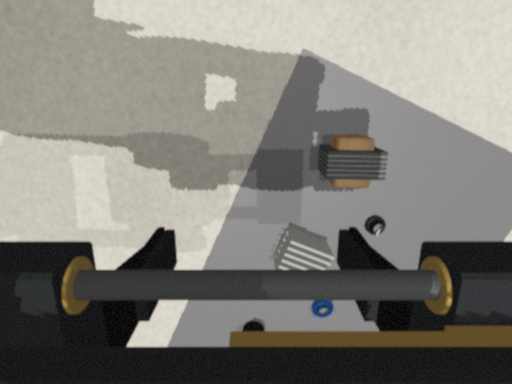

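The transformer's core is at (352,163), lying square to the jaws, with the coil lumps at (352,142) and (350,184). The short heat sink is at (303,247), clear of it. One tighter fit of the core top next.

```bash
python3 - <<'E'
from h import *
p,W=heights("wrist"); print(bot.read_state()["position"])
locate(W,(.502,.292),.0418,.05)
for px in [(321,146),(385,150),(322,178),(386,180)]: print(world("wrist",px,.044).round(4))
E
```

```text
[0.43134484 0.23910854 0.17627425]
n 1707 top [0.044 0.045] rect [502.1 293.1] [51. 24.] 18.4
[0.4693 0.2935 0.044 ]
[0.5198 0.3085 0.044 ]
[0.4807 0.2691 0.044 ]
[0.532 0.286 0.044]
```

```bash
python3 -m handwheel '[[0.02,0.015,0,0,0,-0.014],[0.045,0.035,0,0,0,-0.014],[0.065,0.05,-0.01,0,0,-0.014],[0.071,0.054,-0.03,0,0,-0.014],[0.071,0.054,-0.06,0,0,-0.014],[0.071,0.054,-0.08,0,0,-0.014],[0.071,0.054,-0.09,0,0,-0.014],[0.071,0.054,-0.09,0,0,-0.014]]'
python3 -m handwheel '[[0,0,-0.015,0,0,0],[0,0,-0.03,0,0,0],[0,0,-0.04,0,0,0],[0,0,-0.046,0,0,0],[0,0,-0.048,0,0,0],[0,0,-0.048,0,0,0],[0,0,-0.048,0,0,0],[0,0,-0.048,0,0,0]]'
python3 -m handwheel '[[0,0,0,0,0,0],[0,0,0,0,0,0],[0,0,0,0,0,0],[0,0,0,0,0,0],[0,0,0,0,0,0],[0,0,0,0,0,0],[0,0,0,0,0,0],[0,0,0,0,0,0]]' -1
python3 -m handwheel '[[0,0,0,0,0,0],[0,0,0,0,0,0],[0,0,0,0,0,0],[0,0,0.005,0,0,0],[0,0,0.015,0,0,0],[0,0,0.035,0,0,0],[0,0,0.055,0,0,0],[0,0,0.08,0,0,0]]' -1
```

```text
time_s: 22.58
position: [0.5024, 0.2897, 0.0835]
tcp_rot: [[-0.313, 0.95, -0.005], [0.95, 0.313, -0.002], [-0.0, -0.005, -1.0]]
force: [-0.2, 0.1, 0.0]
opening: 0.996
grasp_force: 0.0
time_s: 23.25
position: [0.5039, 0.2916, 0.0384]
tcp_rot: [[-0.315, 0.949, 0.001], [0.949, 0.315, 0.001], [0.0, 0.002, -1.0]]
force: [-0.1, -0.2, 0.1]
opening: 0.997
grasp_force: 0.0
time_s: 23.92
position: [0.5024, 0.2911, 0.0375]
tcp_rot: [[-0.315, 0.949, -0.002], [0.949, 0.315, -0.001], [0.0, -0.002, -1.0]]
force: [-2.0, -0.9, 1.3]
opening: 0.574
grasp_force: 30.0
time_s: 24.58
position: [0.5036, 0.2913, 0.1181]
tcp_rot: [[-0.314, 0.949, -0.0], [0.949, 0.314, -0.0], [-0.0, -0.0, -1.0]]
force: [0.8, -0.4, -1.6]
opening: 0.576
grasp_force: 30.0
```

```bash
python3 -m handwheel '[[0,-0.015,0.015,0,0,0],[0,-0.04,0.03,0,0,-0.02],[0,-0.075,0.03,0,0,-0.04],[0,-0.11,0.03,0,0,-0.06],[0,-0.145,0.03,0,0,-0.08],[0,-0.18,0.03,0,0,-0.1],[0.002,-0.215,0.03,0,0,-0.1],[0.004,-0.245,0.03,0,0,-0.1]]'
python3 -m handwheel '[[0,-0.03,0,0,0,0],[0,-0.06,0,0,0,0],[0,-0.09,0,0,0,0],[0,-0.12,0,0,0,0],[0,-0.15,0,0,0,0],[0,-0.168,0,0,0,0],[0,-0.178,0,0,0,0],[0,-0.178,0,0,0,0]]'
python3 -m handwheel '[[0,0,-0.01,0,0,0],[0,0,-0.02,0,0,0],[0,0,-0.028,0,0,0],[0,0,-0.03,0,0,0],[0,0,-0.03,0,0,0],[0,0,-0.03,0,0,0],[0,0,-0.03,0,0,0],[0,0,-0.03,0,0,0]]'
python3 - <<'E'
from h import *
p,W=heights("wrist"); cv2.imwrite("pics/w8.png",p);print(bot.read_state()["position"])
E
```

```text
time_s: 25.25
position: [0.5082, 0.0441, 0.1485]
tcp_rot: [[-0.119, 0.993, 0.003], [0.993, 0.119, -0.001], [-0.001, 0.003, -1.0]]
force: [0.2, -0.3, -1.8]
opening: 0.569
grasp_force: 30.0
time_s: 25.92
position: [0.5085, -0.1341, 0.1482]
tcp_rot: [[-0.117, 0.993, 0.003], [0.993, 0.117, -0.002], [-0.002, 0.003, -1.0]]
force: [0.5, 0.5, -2.8]
opening: 0.573
grasp_force: 30.0
time_s: 26.58
position: [0.5077, -0.1315, 0.1178]
tcp_rot: [[-0.12, 0.993, 0.001], [0.993, 0.12, -0.0], [-0.0, 0.001, -1.0]]
force: [-1.0, -0.8, -1.9]
opening: 0.576
grasp_force: 30.0
[ 0.50764412 -0.13162158  0.11787122]
```

View pics/w8.png

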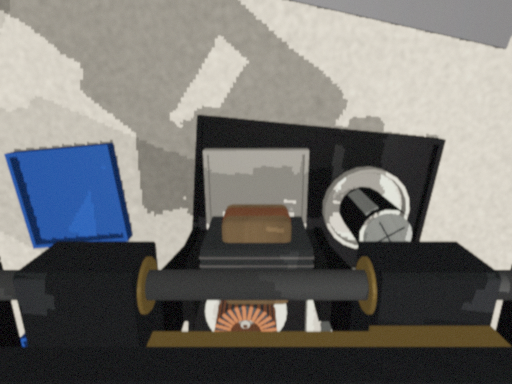

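The transformer hangs level and square over the white dish (column 257). The choke sits over its peg at (246,322) and the can stands in the round dish at (384,235). Lowering now.

```bash
python3 -m handwheel '[[0,-0.001,-0.01,0,0,0],[0,-0.001,-0.025,0,0,0],[0,-0.001,-0.04,0,0,0],[0,-0.001,-0.053,0,0,0],[0,-0.001,-0.064,0,0,0],[0,-0.001,-0.071,0,0,0],[0,-0.001,-0.075,0,0,0],[0,-0.001,-0.075,0,0,0]]'
python3 -m handwheel '[[0,0,0,0,0,0],[0,0,0,0,0,0],[0,0,0,0,0,0],[0,0,0,0,0,0],[0,0,0,0,0,0],[0,0,0.01,0,0,0],[0,0,0.03,0,0,0],[0,0,0.06,0,0,0]]' 0.5
python3 -m handwheel '[[0,0.01,0.03,0,0,0],[0,0.03,0.06,0,0,0],[0,0.06,0.08,0,0,0],[0,0.09,0.1,0,0,0],[0,0.11,0.11,0,0,0],[0,0.13,0.12,0,0,0],[0,0.13,0.12,0,0,0],[0,0.13,0.12,0,0,0]]'
python3 - <<'E'
from h import *
p,W=heights("top"); cv2.imwrite("pics/t9.png",cv2.resize(p[135:280,80:400],(800,362),interpolation=cv2.INTER_CUBIC))
for xy,h in [((.507,-.133),.044),((.593,-.13),.045),((.596,-.236),.034),((.511,-.237),.025),((.485,.077),.034),((.495,.188),.034)]: locate(W,xy,h,.045)
E
```

```text
time_s: 27.3
position: [0.5072, -0.1326, 0.042]
tcp_rot: [[-0.12, 0.993, -0.001], [0.993, 0.12, 0.0], [0.0, -0.001, -1.0]]
force: [1.6, 0.5, -2.8]
opening: 0.568
grasp_force: 30.0
time_s: 27.97
position: [0.5058, -0.1319, 0.102]
tcp_rot: [[-0.12, 0.993, -0.005], [0.993, 0.12, 0.002], [0.003, -0.004, -1.0]]
force: [0.6, -0.3, -0.4]
opening: 0.746
grasp_force: 0.0
time_s: 28.63
position: [0.5074, -0.0019, 0.2238]
tcp_rot: [[-0.122, 0.993, 0.002], [0.993, 0.122, -0.001], [-0.001, 0.002, -1.0]]
force: [0.9, -0.7, -0.7]
opening: 0.75
grasp_force: 0.0
n 281 top [0.049 0.052] rect [ 506.1 -131.3] [50. 39.] 7.3
n 73 top [0.062 0.064] rect [ 586.7 -138.6] [13. 31.] 80.2
n 317 top [0.042 0.046] rect [ 594.9 -237.3] [36. 70.] 7.9
n 346 top [0.033 0.036] rect [ 510.5 -238.2] [49. 50.] 66.8
n 84 top [0.039 0.042] rect [486.4  77.4] [22. 21.] 1.5Traceback (most recent call last):
  File "<stdin>", line 3, in <module>
  File "h.py", line 25, in locate
    print("n",len(w),"top",np.percentile(w[:,2],[50,98]).round(3),"rect",np.round(q[0],1),np.round(q[1]),round(q[2],1))
                           ~~~~~~~~~~~~~^^^^^^^^^^^^^^^^
    return _quantile_unchecked(
        a, q, axis, out, overwrite_input, method, keepdims, weights)
    return _ureduce(a,
                    func=_quantile_ureduce_func,
    ...<5 lines>...
                    overwrite_input=overwrite_input,
                    method=method)
    r = func(a, **kwargs)
    result = _quantile(arr,
                       quantiles=q,
    ...<2 lines>...
                       out=out,
                       weights=wgt)
    slices_having_nans = np.isnan(arr[-1, ...])
                                  ~~~^^^^^^^^^
IndexError: index -1 is out of bounds for axis 0 with size 0
```

View pics/t9.png

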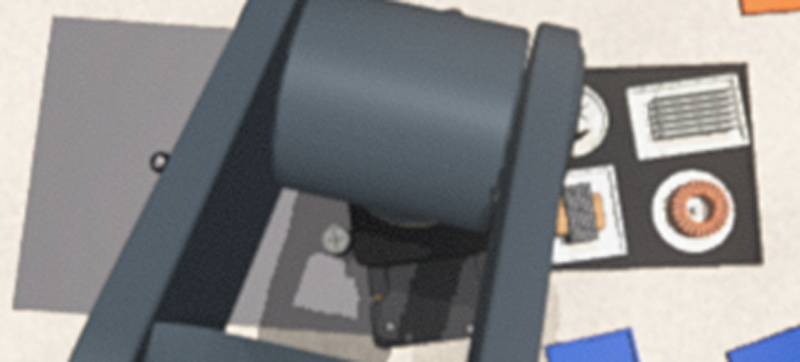

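The transformer, heat sink and choke sit level and centred in their dishes. The arm hides most of the capacitor here, but the earlier pictures show it upright and about 4 mm off centre. The tool is clear of everything, so I'm handing in.

```bash
python3 -c "
from rig import bot; print(bot.hand_in())"
```

```text
the job is handed in; nothing more can be done
None
```

I handed the job in at about 29 s with all four parts in their own dishes and the gripper clear; no verdict came back, and the arm hid the short heat sink and most of the capacitor in the last picture (neither had been touched since earlier pictures showed them in place).

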